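Switch off and pop the fuse hatch

ROBOT

A 6-joint arm with a two-finger parallel gripper is mounted at the origin on the work surface. World frame = base frame: x ahead of the robot, y to its left, z up, the work surface at z = 0. Lengths are in m, angles in degrees, forces in N, time in s.
With the tool pointing down it reaches from about 0.35 to 0.875 m from the base axis. Payload 4.2 kg.
Tool frame: the origin (TCP) lies midway between the tips of the shut fingers; the grasp point (between the pads) lies 19 mm behind it; z points along the fingers, y is the direction in which the jaws open and shut (so a half turn about z gives the same grasp; the last joint's range is limited). The gripper opens to 87 mm and grips with 3 to 60 N. Pads are 19 mm wide; open, the fingers measure 117 mm over their backs; the gripper's body (75 mm by 190 mm) begins 51 mm behind the grasp point.
Start: joints at [-59.611, 22.042, 0.453, 0, -68.411, -14.817], TCP at [0.168, -0.602, 0.223] pointing down, gripper open.
Joint ranges: [-179.83, 179.83], [-69.29, 118.12], [-61.27, 80.66], [-181.25, 117.63], [-171.15, -9.14], [-177.46, 177.46]. Speed limits (degrees/s): [159.86, 159.86, 180, 180, 180, 180].

INTERFACE

Orientations are given as a 3x3 rotation matrix whose columns are the frame's x, y, z axes.
In Python, from station import r gives the robot as it stands.
- The arm moves only by the tool play_rows, never from a script. Its argument "commands" is a list that holds one entry, the list of rows, each a list of 7 numbers: the shift along the world's x, y, z in m, then the turn, a rotation vector about the world's x, y, z in rad, then the closure, from 0 (fully open) to 1 (shut). A call has 1 to 5 rows; each row is the pose to reach, as a shift and turn from the pose commanded when the call began; what a row does not reach only later rows make up. A row lasts 1/10 s, in which the tool goes at most 50 mm and 8.59 degrees, less where a joint would pass 70% of its speed; a pose out of reach is approached as far as the arm can. A call with a gripper value outside its range is refused whole. The fingers move at their own pace and stop on an object; the grip force is fixed at half the most. Time passes only in rows, so rows that repeat a pose let the fingers close. It gives the time, the measured TCP pose, the force and the opening at its end, in the units of the state.
- r.sense(): the state, without advancing time (a new reading comes with each control period).
- r.capture(name): name is "scene" or "side" or "wrist"; returns a dict with "image" (420x560x3 uint8, red, green, blue), "range_z" (420x560 float32, m along the optical axis (not along the pixel's ray), 0 where there is no reading), "intrinsics" (3x3 intrinsics, pixels), "extrinsics" (4x4, takes a point from camera to world coordinates); the wrist camera has in their place "mount" (4x4, takes a point from camera to tool coordinates, whose origin is the TCP and whose axes are the flange's). Camera axes: x right, y up, looking along -z (the intrinsics and any distortion apply to the point x, -y, -z); pixel columns grow to the right and rows downward; lengths in m; the calibration is good to about 2 mm. The wrist camera is an equidistant fisheye: a pixel r from the principal point sees the ray r / f radians off the axis. A picture is of the moment at which its call begins: read the wrist's pose just before it.
- r.finish_job(): hands the job in, once; it reports no verdict.
The state is a dict: "time_s": time; "joints": joint angles; "joint_velocities": joint speeds; "effort": joint torques, N m; "tcp_pos": TCP position; "ee_rot": TCP orientation; "wrist_force": force on the tool from outside, world axes, zero at the start; "moment": the same for the moment, N m; "gripper_width": opening from 0.0 (shut) to 1.0 (fully open).
Only numpy, scipy, OpenCV 4.12 (cv2) and the standard library are available. Lean on these libraries where they do the work, as an engineer would, in place of code of your own. Each camera call takes 0.05 s, during which the arm holds its last target. There are 200 camera calls.

TASK

Switch the press supply off by pushing the toggle lever on the white box all the way over, away from you. Then press the black hatch on the grey fuse box once, near its front edge, so that its push-push latch lets go, and make sure that it springs up and stays open by itself. Only push and press: pick nothing up, do not push the open hatch down again or force it further, and leave the things lying around where they are.

Things in the scene. Friction and masses are not known exactly. Their poses are not given: they have to be found in the camera images.
- switch_box: white steel box fixed to the desk, 120 (x) x 100 (y) x 60 (z) mm, with a toggle lever on a grey block (70 x 50 x 25 mm) in the middle of its top. Origin at the centre of its underside, z up; its x axis is the direction in which the lever is pushed to switch off (roughly away from the robot)
- lever_pivot (a point): centre of the lever's hinge, 82 mm above the desk; the hinge lies along the switch box's y axis, axes as the switch box
- lever_tip (a point): centre of the black ball (26 mm across) at the end of the 10 mm thick lever, 60 mm from the pivot; it swings with the lever, 135 to 142 mm above the desk
- lever (a joint): toggle lever angle in rad: 0 = on, leaning 0.5 rad from vertical towards the switch box's -x (to the robot); 1.0 = off, leaning 0.5 rad towards +x, against its stop. About 1 N at the ball moves it and it stays where it is left
- fuse_box: grey steel box fixed to the desk, 170 (x) x 130 (y) x 80 (z) mm, with a black hatch let into its top. Origin at the centre of its underside, z up; its -x side faces roughly to the robot
- hatch_press (a point): the place to press: centre of the faint 24 mm disc on top of the black hatch, 22 mm from its free edge and midway across it, 82 mm above the desk while shut; the point moves with the hatch. The hatch is a plate 85 (along x) x 60 (y) x 5 mm, hinged at its +x (far) edge, its top 2 mm above the box's top while shut; the free edge is the one near the robot
- hatch_hinge (a point): middle of the hatch's hinge line (along the fuse box's y axis), 79 mm above the desk, 63 mm from the pressing place
- hatch (a joint): hatch angle in rad: 0 = shut and latched. Pressed in at the disc against about 3 N, it meets its stop at -0.09 (6 mm down at the disc); the latch trips at about -0.075 (5 mm), and, when the finger lifts, a damped spring swings the free edge up in about a second to rest at about 1.12 (free edge 155 mm above the desk), where it stays. Pushed shut and pressed again it would latch shut again. The latch holds against pulling
- bottle: white bottle, 54 mm across, 150 mm tall, standing loose; origin at the centre of its underside. To be left alone
- tape: empty cardboard tape core lying flat, 90 mm across, 24 mm tall, loose; origin at the centre of its underside. To be left alone
- driver: screwdriver with a black handle (26 mm thick, about 200 mm long overall) lying loose along its own x axis. To be left alone
- mug: white mug, 76 mm across, 90 mm tall, standing loose; origin at the centre of its underside. To be left alone
Things that resemble listed ones, but are neither listed nor needed, are in the scene too. What is shaped like the switch_box but yellow is not meant. What is shaped like the fuse_box but pink is not meant.

How it is judged (in metres and radians):
On the way, in this order (a step that is already met when the one before it is completed fails the run):
1. the lever is pushed over to off while the hatch is still shut (value of joint lever above 0.85 rad and value of joint hatch between -0.02 and 0.03 rad), for 0.1 s.
2. the hatch is pressed in (value of joint hatch below -0.05 rad), for 0.02 s.
3. the hatch has sprung open and stays open for a second with no finger on it (value of joint hatch above 0.9 rad and contact force between the fingers and fuse_box below 0.1 N), for 1 s.
At the end, for the whole second after the job is handed in: The lever is off (over 0.85 of 1.0 rad), the hatch stands open by itself (0.9 to 1.25 rad) and at rest, and bottle, tape core, screwdriver and mug are within 20 mm of where they stood (value of joint lever above 0.85 rad and value of joint hatch between 0.9 and 1.25 rad and velocity of joint hatch between -0.1 and 0.1 rad/s and distance of each of bottle, tape, driver, mug from where it was at the start of the episode below 0.02 m); the robot touches nothing.
It fails at once if the hatch opened while the lever was not off (value of joint hatch above 0.15 rad and value of joint lever below 0.8 rad).
It fails at once if the open hatch was pushed down again (value of joint hatch between 0.15 and 0.7 rad and velocity of joint hatch below -0.1 rad/s).
It fails at once if the hatch was forced open beyond where its spring takes it (value of joint hatch above 1.3 rad).
It fails at once if a bystander was moved or lifted (distance of any of bottle, tape, driver, mug from where it was at the start of the episode above 0.03 m).
It also fails if it takes over 48 s, if anything falls off the work surface, if the arm or the gripper's body presses on something with over 40 N, if the wrist force passes 120 N, or if a joint passes its speed limit or range.

## Working session

There is one attempt and no reset: what is moved stays moved. The work goes in short steps, Python scripts to look and compute and a tool call to move; the robot and the scene stay as the last step left them, time stands still between calls to the robot, and variables do not carry over. Pictures are saved under pics/ and viewed, about 8 in all and at most 12, crops included, and the job is handed in when it is done.

Besides the shell and the picture viewer there is one more tool, called as name(argument=value, ...) on one line, values as JSON. play_rows: Moves the arm, as the interface text tells. Its arguments: {"type":"object","properties":{"commands":{"type":"array","items":{"type":"array","items":{"type":"array","items":{"type":"number"}}}}},"required":["commands"]}

```bash
mkdir -p pics
cat > h.py <<'E'
from station import r
import numpy as np, cv2
def snap(cam,fn):
    c=r.capture(cam); cv2.imwrite(f'pics/{fn}.png',c['image'][:,:,::-1]); np.savez(f'pics/{fn}.npz',**c); return c
def world(c,u,v,z=None):
    K=c['intrinsics'];E=c['extrinsics']
    d=np.array([(u-K[0,2])/K[0,0],-(v-K[1,2])/K[1,1],-1])
    if z is None:
        p=d*c['range_z'][int(v),int(u)]; return E[:3,:3]@p+E[:3,3]
    w=E[:3,:3]@d; return E[:3,3]+w*(z-E[2,3])/w[2]
E
python3 - <<'E'
from h import *
for n in('scene','side'):
    c=snap(n,n); print(c['extrinsics'].round(3).tolist(),{k:np.shape(v) for k,v in c.items()})
a=np.hstack([cv2.imread('pics/scene.png'),])
print(r.sense())
E
```

```text
[[-0.1, -0.773, 0.626, 1.319], [0.995, -0.069, 0.074, 0.106], [-0.014, 0.631, 0.776, 1.117], [0.0, 0.0, 0.0, 1.0]] {'image': (420, 560, 3), 'range_z': (420, 560), 'intrinsics': (3, 3), 'extrinsics': (4, 4)}
[[-0.951, 0.21, -0.228, 0.183], [-0.31, -0.666, 0.678, 0.935], [-0.01, 0.716, 0.698, 1.072], [0.0, 0.0, 0.0, 1.0]] {'image': (420, 560, 3), 'range_z': (420, 560), 'intrinsics': (3, 3), 'extrinsics': (4, 4)}
{'time_s': 0.1, 'joints': array([-5.96101098e+01,  2.20875224e+01,  3.87185412e-01, -2.53070441e-02,
       -6.84115769e+01, -1.48180699e+01]), 'joint_velocities': array([ 0.044329  , -0.1268557 ,  0.17157712,  0.06569108,  0.03623429,
        0.0357524 ]), 'effort': array([-5.37794804e-04, -3.91689742e+01,  1.87934840e+01,  4.23192054e+00,
        1.34771259e-02, -7.48145976e-05]), 'tcp_pos': array([ 0.16766413, -0.60152753,  0.22155384]), 'ee_rot': array([[-9.63338402e-01, -2.68288505e-01, -6.33826757e-04],
       [-2.68289234e-01,  9.63336548e-01,  1.89263230e-03],
       [ 1.02816989e-04,  1.99329427e-03, -9.99998008e-01]]), 'wrist_force': array([-0.94577832, -0.0610029 , -0.39435328]), 'moment': array([ 0.02779644,  0.02815079, -0.02882217]), 'gripper_width': 0.9988062727776178}
```

View pics/scene.png

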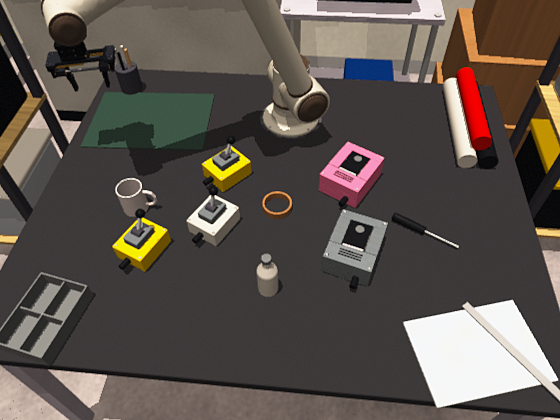

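View pics/side.png

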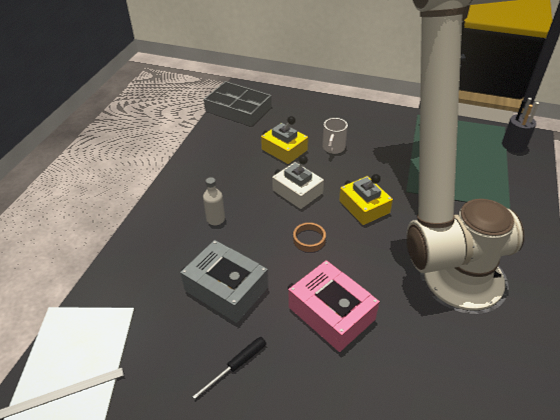

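Scene view: the switch-box shapes are white at (213,218) and yellow at (227,166) and (142,243), and white is the one meant. The fuse-box shapes are grey at (355,245) and pink at (351,173), and grey is the one meant. The side view agrees: white at (298,185), grey at (225,280). I'll confirm in one enlarged crop.

Run:
```python
import cv2,numpy as np
a=cv2.imread('pics/scene.png'); b=cv2.imread('pics/side.png')
f=lambda im,x,y:cv2.resize(im[y:y+75,x:x+100],None,fx=4,fy=4,interpolation=cv2.INTER_CUBIC)
cv2.imwrite('pics/crop1.png',np.vstack([np.hstack([f(a,165,190),f(a,305,205)]),np.hstack([f(b,250,140),f(b,175,240)])]))
```

```text
(no output)
```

View pics/crop1.png

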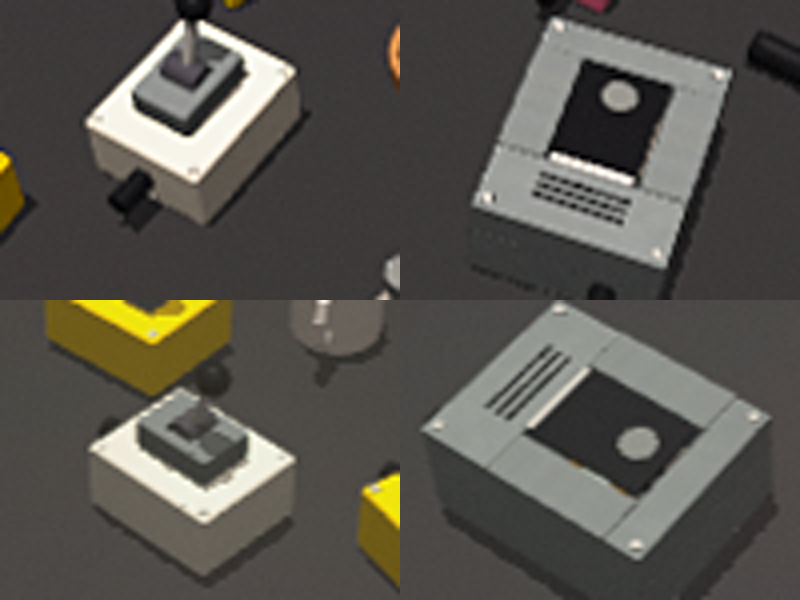

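White box with lever at crop1 upper left, ball at about scene (213,190). Grey box with black hatch upper right, disc at scene (360,229) and side (234,276). Both match the descriptions.

Run:
```python
from h import *
A=dict(np.load('pics/scene.npz'));B=dict(np.load('pics/side.npz'))
def sc(x,y,o): return (x/4+o[0],y/4+o[1])
P=lambda c,n,pts,o,z:[print(n,world(c,*sc(*p,o),z).round(4), world(c,*sc(*p,o)).round(3)) for p in pts]
P(A,'whiteA',[(90,122),(200,182),(298,70)],(165,190),.06)
P(B,'whiteB',[(90,158),(205,220),(295,160)],(250,140),.06)
P(A,'ballA',[(195,3)],(165,190),.135); P(B,'ballB',[(212,78)],(250,140),.135)
P(A,'greyA',[(157,18),(332,72),(263,267),(70,205)],(305,205),.08)
P(B,'greyB',[(160,5),(370,115),(237,257),(23,130)],(175,240),.08)
P(A,'discA',[(220,96)],(305,205),.082); P(B,'discB',[(238,143)],(175,240),.082)
# bystanders
for n,c,u,v,z in[('mug',A,130,184,.09),('bottle',A,265,258,.15),('bottleB',B,210,182,.15),('mugB',B,335,125,.09),('tape',A,277,203,.024),('drv',A,395,217,.013),('yelfar',A,142,238,.06),('yelnearball',A,231,141,.135),('yelnear',A,227,166,.06)]:
    print(n,world(c,u,v,z).round(3))
```

```text
whiteA [ 0.537  -0.2471  0.06  ] [ 0.535 -0.248  0.057]
whiteA [ 0.5812 -0.1602  0.06  ] [ 0.576 -0.162  0.053]
whiteA [ 0.4773 -0.1083  0.06  ] [ 0.426 -0.121 -0.005]
whiteB [ 0.5706 -0.1494  0.06  ] [ 0.594 -0.215 -0.001]
whiteB [ 0.4708 -0.1105  0.06  ] [ 0.471 -0.109  0.061]
whiteB [ 0.426  -0.1924  0.06  ] [ 0.426 -0.192  0.061]
ballA [ 0.4846 -0.1728  0.135 ] [ 0.496 -0.169  0.148]
ballB [ 0.4865 -0.1766  0.135 ] [ 0.483 -0.162  0.147]
greyA [0.4742 0.1891 0.08  ] [1.319 0.106 1.117]
greyA [0.511  0.3085 0.08  ] [ 0.446  0.325 -0.004]
greyA [0.6706 0.2586 0.08  ] [0.671 0.259 0.08 ]
greyA [0.6351 0.1353 0.08  ] [ 0.579  0.138 -0.005]
greyB [0.6271 0.1432 0.08  ] [0.627 0.143 0.08 ]
greyB [0.4693 0.1875 0.08  ] [0.491 0.131 0.005]
greyB [0.5082 0.3089 0.08  ] [0.508 0.309 0.081]
greyB [0.6663 0.2622 0.08  ] [0.704 0.209 0.002]
discA [0.5398 0.2322 0.082 ] [0.538 0.232 0.08 ]
discB [0.5374 0.2333 0.082 ] [0.538 0.233 0.081]
mug [ 0.442 -0.435  0.09 ]
bottle [ 0.699 -0.005  0.15 ]
bottleB [0.693 0.007 0.15 ]
mugB [ 0.452 -0.429  0.09 ]
tape [ 0.421 -0.006  0.024]
drv [0.435 0.343 0.013]
yelfar [ 0.608 -0.358  0.06 ]
yelnearball [ 0.284 -0.158  0.135]
yelnear [ 0.317 -0.172  0.06 ]
```

play_rows(commands=[[[0.025,0.042,0,0,0,-0.14,1],[0.05,0.084,0,0,0,-0.28,1],[0.075,0.126,0,0,0,-0.42,1],[0.1,0.168,0,0,0,-0.56,1],[0.125,0.21,0,0,0,-0.7,1]]])

```text
time_s: 0.6
tcp_pos: [0.2876, -0.4003, 0.2223]
ee_rot: [[-0.918, 0.397, -0.0], [0.397, 0.918, 0.001], [0.001, 0.0, -1.0]]
wrist_force: [0.3, 0.8, 0.7]
gripper_width: 0.627
```

play_rows(commands=[[[0.03,0.04,0,0,0,0,1],[0.06,0.08,0,0,0,0,1],[0.09,0.12,0,0,0,0,1],[0.115,0.16,0,0,0,0,1],[0.115,0.16,0,0,0,0,1]]])

```text
time_s: 1.1
tcp_pos: [0.4046, -0.2384, 0.2225]
ee_rot: [[-0.923, 0.386, 0.001], [0.386, 0.923, 0.001], [-0.0, 0.001, -1.0]]
wrist_force: [0.7, 0.2, -0.0]
gripper_width: 0.168
```

Run:
```python
from h import *
s=r.sense(); print(s['tcp_pos'],s['ee_rot'].round(3).tolist(),s['gripper_width'],s['time_s'])
c=snap('wrist','w1'); print(c['intrinsics'],c['mount'].round(3))
```

```text
[ 0.40455763 -0.23843833  0.22247756] [[-0.923, 0.386, 0.001], [0.386, 0.923, 0.001], [-0.0, 0.001, -1.0]] 0.1677750908270207 1.1
[[325.1922621    0.         276.12357287]
 [  0.         325.1922621  212.526391  ]
 [  0.           0.           1.        ]] [[ 0.     0.953  0.304  0.084]
 [ 1.    -0.    -0.     0.001]
 [-0.     0.304 -0.953 -0.163]
 [ 0.     0.     0.     1.   ]]
```

View pics/w1.png

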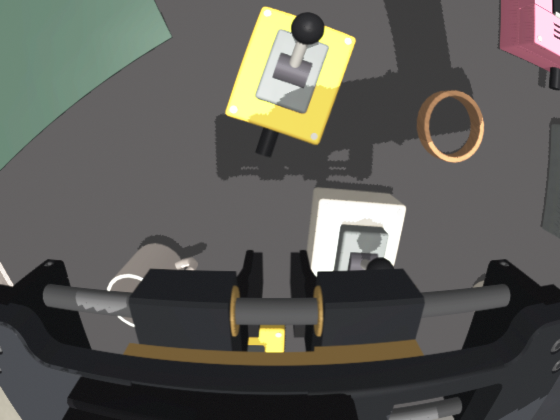

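The wrist view shows the white box at (355,240) with its ball at (380,268), and the near yellow box at (292,75).

```bash
cat >> h.py <<'E'
def wworld(c,s,u,v,z):
    K=c['intrinsics'];M=c['mount']; du,dv=u-K[0,2],v-K[1,2]; rr=np.hypot(du,dv); t=rr/K[0,0]
    d=np.array([np.sin(t)*du/rr,-np.sin(t)*dv/rr,-np.cos(t)])
    R=s['ee_rot']; o=s['tcp_pos']+R@M[:3,3]; w=R@M[:3,:3]@d
    return o+w*(z-o[2])/w[2]
E
python3 - <<'E'
from h import *
c=dict(np.load('pics/w1.npz'));s=r.sense()
print(wworld(c,s,380,268,.136))
for p in[(316,190),(404,200),(311,275)]: print(wworld(c,s,*p,.06))
E
```

```text
[ 0.48355926 -0.17198453  0.136     ]
[ 0.41528544 -0.19928087  0.06      ]
[ 0.46289529 -0.11203023  0.06      ]
[ 0.50620481 -0.23915365  0.06      ]
```

play_rows(commands=[[[0.015,0.045,0,0,0,0,1],[0.03,0.09,0,0,0,0,1],[0.03,0.09,-0.045,0,0,0,1],[0.03,0.09,-0.09,0,0,0,1],[0.03,0.09,-0.095,0,0,0,1]]])

```text
time_s: 1.65
tcp_pos: [0.4276, -0.1523, 0.1231]
ee_rot: [[-0.919, 0.394, -0.012], [0.394, 0.919, 0.001], [0.011, -0.004, -1.0]]
wrist_force: [-0.6, 0.2, -0.3]
gripper_width: 0.004
```

Run:
```python
from h import *
s=r.sense(); print(s['tcp_pos'],s['gripper_width'],s['wrist_force'])
b=snap('scene','s2')['image'];d=snap('side','d2')['image']
f=lambda im,x,y:cv2.resize(im[y:y+100,x:x+100,::-1],None,fx=4,fy=4,interpolation=cv2.INTER_CUBIC)
cv2.imwrite('pics/crop2.png',np.hstack([f(b,165,140),f(d,250,110)]))
```

```text
[ 0.42755057 -0.15232697  0.12306386] 0.004456750569098328 [-0.63190342  0.15368395 -0.2986713 ]
```

View pics/crop2.png

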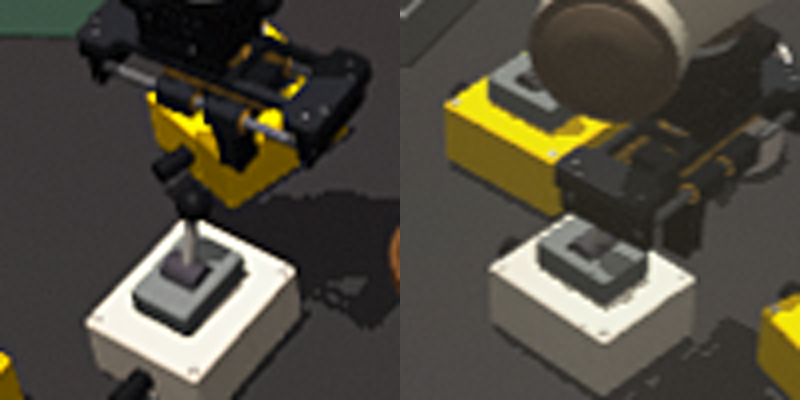

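The fingertip is at crop (237,165) and the ball at (193,203); the push line is well aligned, so I push.

play_rows(commands=[[[0.008,-0.004,0.002,0,0,0,1],[0.018,-0.008,0.002,0,0,0,1],[0.028,-0.012,0.002,0,0,0,1],[0.037,-0.015,0.002,0,0,0,1],[0.046,-0.018,0.002,0,0,0,1]]])

```text
time_s: 2.25
tcp_pos: [0.4788, -0.1706, 0.1299]
ee_rot: [[-0.92, 0.393, -0.001], [0.393, 0.92, 0.0], [0.001, -0.0, -1.0]]
wrist_force: [-2.1, 0.1, 1.6]
gripper_width: 0.006
```

play_rows(commands=[[[0.008,-0.003,0,0,0,0,1],[0.016,-0.006,0,0,0,0,1],[0.021,-0.008,0,0,0,0,1],[0.024,-0.009,0,0,0,0,1],[0.024,-0.009,0,0,0,0,1]]])

```text
time_s: 2.75
tcp_pos: [0.5027, -0.1792, 0.1293]
ee_rot: [[-0.92, 0.392, 0.0], [0.392, 0.92, 0.0], [-0.0, 0.0, -1.0]]
wrist_force: [-0.1, 0.8, -0.8]
gripper_width: 0.004
```

play_rows(commands=[[[0.003,-0.001,0,0,0,0,1],[0.006,-0.003,0,0,0,0,1],[0.008,-0.004,0,0,0,0,1],[0.008,-0.004,0,0,0,0,1]]])

```text
time_s: 3.15
tcp_pos: [0.5076, -0.1824, 0.1291]
ee_rot: [[-0.92, 0.393, -0.006], [0.393, 0.92, 0.002], [0.007, -0.001, -1.0]]
wrist_force: [-7.2, 3.8, 3.6]
gripper_width: 0.006
```

Run:
```python
from h import *
s=r.sense(); print(s['tcp_pos'],s['gripper_width'],s['wrist_force'])
b=snap('scene','s3')['image'];d=snap('side','d3')['image']
f=lambda im,x,y:cv2.resize(im[y:y+100,x:x+100,::-1],None,fx=4,fy=4,interpolation=cv2.INTER_CUBIC)
cv2.imwrite('pics/crop3.png',np.hstack([f(b,165,150),f(d,250,110)]))
```

```text
[ 0.50759685 -0.18243917  0.12909805] 0.005705855197353176 [-7.24170334  3.84087478  3.59875642]
```

View pics/crop3.png

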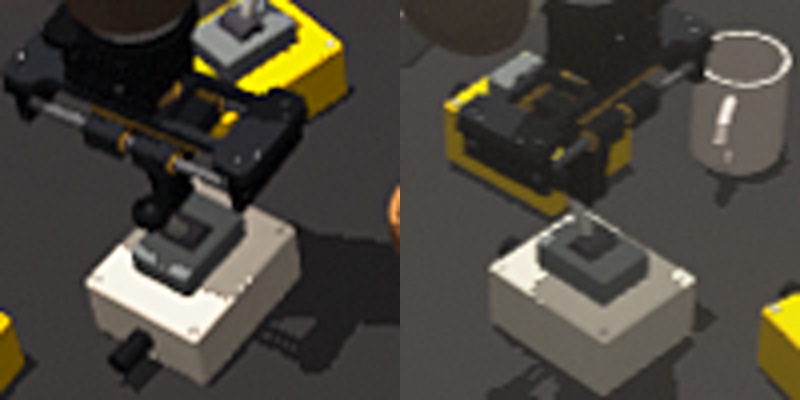

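The ball is now at crop (152,213), i.e. scene (203,203), and 8 N at the end says the lever is on its stop. Next I retreat and go over to the hatch.

play_rows(commands=[[[-0.02,0.008,0,0,0,0,1],[-0.04,0.016,0,0,0,0,1],[-0.04,0.016,0.045,0,0,0,1],[-0.04,0.016,0.09,0,0,0,1],[-0.04,0.06,0.09,0,0,0,1]]])

```text
time_s: 3.75
tcp_pos: [0.4752, -0.1258, 0.2268]
ee_rot: [[-0.918, 0.396, 0.016], [0.396, 0.918, -0.003], [-0.016, 0.004, -1.0]]
wrist_force: [0.8, 1.2, 0.5]
gripper_width: 0.005
```

play_rows(commands=[[[0.01,0.045,0,0,0,0.02,1],[0.02,0.09,0,0,0,0.04,1],[0.03,0.135,0,0,0,0.06,1],[0.04,0.18,0,0,0,0.08,1],[0.05,0.225,0,0,0,0.1,1]]])

```text
time_s: 4.25
tcp_pos: [0.5213, 0.1042, 0.2206]
ee_rot: [[-0.955, 0.297, 0.003], [0.297, 0.955, 0.001], [-0.003, 0.002, -1.0]]
wrist_force: [1.6, -0.6, 0.8]
gripper_width: 0.005
```

Run:
```python
from h import *
s=r.sense(); print(s['tcp_pos'])
c=snap('scene','s4');d=snap('side','d4')
for n,k,u,v in (('A',c,203,203),):print(world(k,u,v,.135),world(k,u,v))
im=c['image'][:,:,::-1]
f=lambda im,x,y:cv2.resize(im[y:y+100,x:x+100],None,fx=4,fy=4,interpolation=cv2.INTER_CUBIC)
cv2.imwrite('pics/crop4.png',np.hstack([f(im,165,150),f(d['image'][:,:,::-1],250,110)]))
```

```text
[0.52126299 0.10416139 0.22057861]
[ 0.53026877 -0.19354866  0.135     ] [ 0.53674676 -0.19109176  0.14307029]
```

View pics/crop4.png

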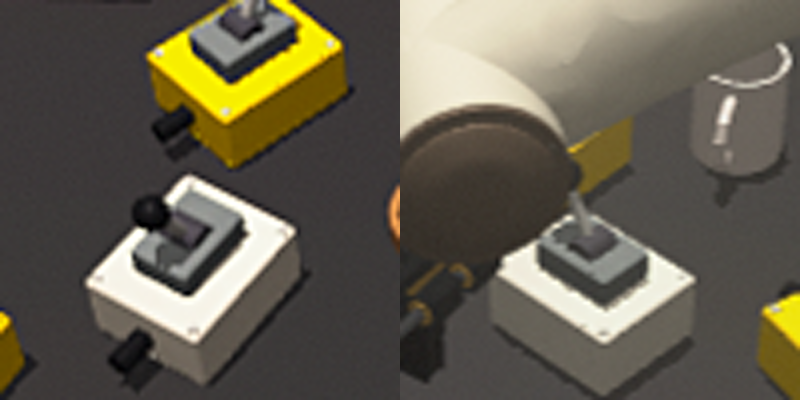

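The ball rests at about (0.530,-0.193), z≈0.134, which fits the fully-off lean. Now to the hatch: disc at (0.539,0.233,0.082).

play_rows(commands=[[[0.006,0.045,0,0,0,0,1],[0.012,0.09,0,0,0,0,1],[0.017,0.128,-0.03,0,0,0,1],[0.017,0.128,-0.075,0,0,0,1],[0.017,0.128,-0.115,0,0,0,1]]])

```text
time_s: 4.85
tcp_pos: [0.5378, 0.2312, 0.1036]
ee_rot: [[-0.955, 0.297, 0.002], [0.297, 0.955, 0.002], [-0.001, 0.002, -1.0]]
wrist_force: [-0.2, 0.2, 0.1]
gripper_width: 0.005
```

play_rows(commands=[[[0,0,0,0,0,0,1],[0,0,0,0,0,0,1]]])

```text
time_s: 5.05
tcp_pos: [0.5383, 0.2298, 0.1055]
ee_rot: [[-0.955, 0.298, 0.001], [0.298, 0.955, -0.0], [-0.001, 0.0, -1.0]]
wrist_force: [0.3, 0.3, 1.2]
gripper_width: 0.006
```

Run:
```python
from h import *
s=r.sense(); print(s['tcp_pos'])
c=snap('scene','s5');d=snap('side','d5')
f=lambda im,x,y:cv2.resize(im[y:y+100,x:x+100,::-1],None,fx=4,fy=4,interpolation=cv2.INTER_CUBIC)
cv2.imwrite('pics/crop5.png',np.hstack([f(c['image'],305,190),f(d['image'],175,220)]))
```

```text
[0.53825234 0.22979033 0.10546289]
```

View pics/crop5.png

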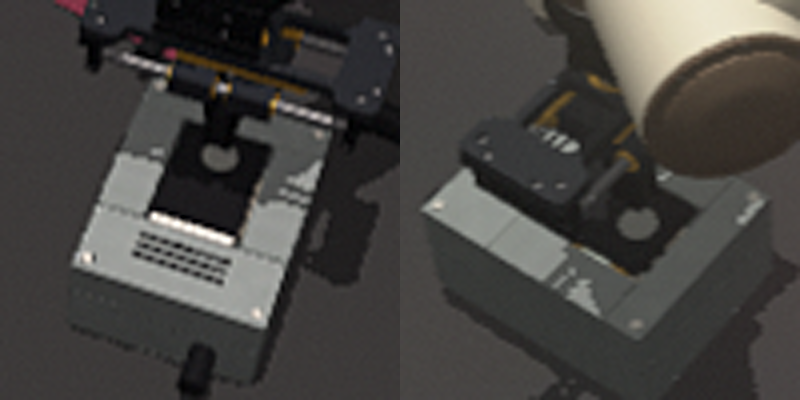

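The finger is straight above the disc (crop left (221,156)), and the hatch is still shut. Pressing in small steps.

play_rows(commands=[[[0.001,0.002,-0.012,0,0,0,1],[0.001,0.002,-0.02,0,0,0,1],[0.001,0.002,-0.025,0,0,0,1],[0.001,0.002,-0.028,0,0,0,1],[0.001,0.002,-0.029,0,0,0,1]]])

```text
time_s: 5.65
tcp_pos: [0.5385, 0.232, 0.0772]
ee_rot: [[-0.955, 0.298, 0.001], [0.298, 0.955, -0.0], [-0.001, -0.0, -1.0]]
wrist_force: [-5.1, -0.0, 13.4]
gripper_width: 0.004
```

play_rows(commands=[[[0,0,-0.001,0,0,0,1],[0,0,-0.002,0,0,0,1]]])

```text
time_s: 5.85
tcp_pos: [0.5386, 0.232, 0.077]
ee_rot: [[-0.955, 0.297, 0.002], [0.297, 0.955, -0.0], [-0.002, 0.0, -1.0]]
wrist_force: [-8.2, -1.1, 21.9]
gripper_width: 0.006
```

It is hard against its stop (21.9 N, z no longer falling). Lifting quickly now.

play_rows(commands=[[[0,0,0.05,0,0,0,1],[-0.01,0.003,0.098,0,0,0,1],[-0.04,0.012,0.135,0,0,0,1],[-0.08,0.024,0.16,0,0,0,1],[-0.12,0.036,0.17,0,0,0,1]]])

```text
time_s: 6.35
tcp_pos: [0.4181, 0.2687, 0.2464]
ee_rot: [[-0.954, 0.3, 0.004], [0.3, 0.954, 0.004], [-0.003, 0.005, -1.0]]
wrist_force: [-1.6, 1.6, -0.8]
gripper_width: 0.012
```

play_rows(commands=[[[0,0,0.01,0,0,0,1],[0,0,0.01,0,0,0,1],[0,0,0.01,0,0,0,1],[0,0,0.01,0,0,0,1],[0,0,0.01,0,0,0,1]]])

```text
time_s: 6.85
tcp_pos: [0.4187, 0.2673, 0.2524]
ee_rot: [[-0.954, 0.3, -0.001], [0.3, 0.954, -0.002], [0.001, -0.002, -1.0]]
wrist_force: [-0.1, -0.4, -0.3]
gripper_width: 0.005
```

play_rows(commands=[[[0,0,0,0,0,0,1],[0,0,0,0,0,0,1],[0,0,0,0,0,0,1],[0,0,0,0,0,0,1],[0,0,0,0,0,0,1]]])

```text
time_s: 7.35
tcp_pos: [0.4182, 0.2678, 0.2536]
ee_rot: [[-0.954, 0.299, -0.0], [0.299, 0.954, -0.0], [0.0, -0.0, -1.0]]
wrist_force: [-0.5, 0.0, 0.1]
gripper_width: 0.005
```

play_rows(commands=[[[0,0,0,0,0,0,1],[0,0,0,0,0,0,1],[0,0,0,0,0,0,1],[0,0,0,0,0,0,1],[0,0,0,0,0,0,1]]])

```text
time_s: 7.85
tcp_pos: [0.4182, 0.2679, 0.2536]
ee_rot: [[-0.954, 0.298, 0.0], [0.298, 0.954, 0.0], [0.0, 0.0, -1.0]]
wrist_force: [0.6, -0.0, 0.4]
gripper_width: 0.0
```

play_rows(commands=[[[0,0,0,0,0,0,1],[0,0,0,0,0,0,1],[0,0,0,0,0,0,1],[0,0,0,0,0,0,1],[0,0,0,0,0,0,1]]])

```text
time_s: 8.35
tcp_pos: [0.4182, 0.2678, 0.2536]
ee_rot: [[-0.954, 0.299, 0.0], [0.299, 0.954, 0.0], [-0.0, 0.0, -1.0]]
wrist_force: [-0.6, 0.1, -0.6]
gripper_width: 0.008
```

play_rows(commands=[[[0,0,0,0,0,0,1],[0,0,0,0,0,0,1],[0,0,0,0,0,0,1],[0,0,0,0,0,0,1],[0,0,0,0,0,0,1]]])

```text
time_s: 8.85
tcp_pos: [0.4182, 0.2678, 0.2536]
ee_rot: [[-0.954, 0.299, 0.0], [0.299, 0.954, 0.0], [0.0, 0.0, -1.0]]
wrist_force: [-0.1, 1.0, -0.0]
gripper_width: 0.005
```

Run:
```python
from h import *
s=r.sense(); print(s['tcp_pos'],s['wrist_force'])
c=snap('scene','s6');d=snap('side','d6')
cv2.imwrite('pics/end.png',np.hstack([cv2.resize(c['image'][120:320,100:500,::-1],(800,400))]))
A=dict(np.load('pics/scene.npz'))
```

```text
[0.41823338 0.26784697 0.25361546] [-0.07138821  0.97045934 -0.04940004]
```

View pics/end.png

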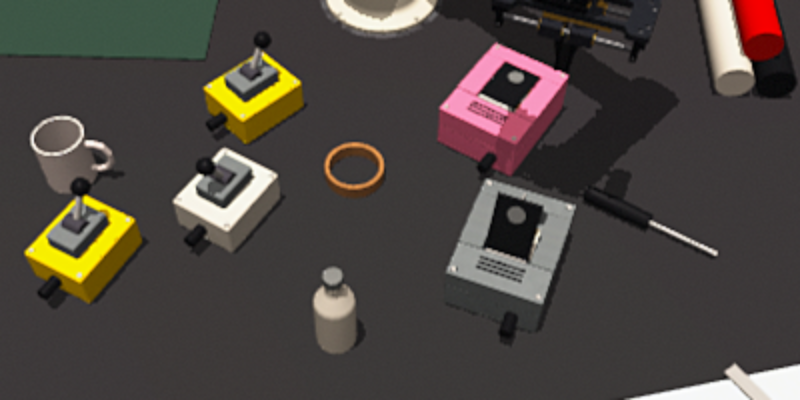

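Everything lies where it was and the lever is off; the hatch at (515,225) has lost its visible hinge strip. Depth will tell whether it is up.

Run:
```python
from h import *
for n,o,(u0,v0,u1,v1) in(('s6','scene',(335,212,385,262)),('d6','side',(205,240,265,300))):
    A=dict(np.load(f'pics/{n}.npz'));B=dict(np.load(f'pics/{o}.npz'))
    for v in range(v0,v1,8): print(n,v,[(round(float(world(A,u,v)[2])*1000),round(float(world(B,u,v)[2])*1000)) for u in range(u0,u1,8)])
d=cv2.imread('pics/d6.png');np.set_printoptions
A=dict(np.load('pics/s6.npz'));print(world(A,357,227))
for n in('d6',):
    cv2.imwrite('pics/crop6.png',cv2.resize(d[210:310,170:290],(600,500),interpolation=cv2.INTER_CUBIC))
```

```text
s6 212 [(3, -8), (78, 77), (83, 75), (-2, -5), (5, -2), (2, -3), (-4, -3)]
s6 220 [(-3, -1), (79, 79), (151, 75), (159, 79), (80, 77), (74, 80), (-1, -3)]
s6 228 [(81, 80), (80, 78), (127, 78), (134, 84), (144, 81), (80, 79), (77, 85)]
s6 236 [(79, 79), (78, 82), (111, 79), (115, 81), (123, 82), (78, 79), (82, 79)]
s6 244 [(78, 77), (76, 83), (84, 82), (91, 82), (55, 54), (80, 76), (-5, -3)]
s6 252 [(78, 80), (78, 79), (79, 77), (80, 79), (80, 80), (77, 77), (-3, 3)]
s6 260 [(81, 76), (78, 75), (77, 80), (75, 81), (80, 78), (83, 78), (-4, 2)]
d6 240 [(-2, 2), (2, 0), (3, 4), (2, 2), (362, 1), (367, -3), (366, 2), (367, -2)]
d6 248 [(0, -2), (81, 81), (79, 79), (135, 80), (328, 1), (347, -1), (364, -2), (367, 0)]
d6 256 [(82, 81), (82, 74), (133, 78), (85, 80), (81, 81), (84, 79), (327, -4), (354, 1)]
d6 264 [(82, 83), (129, 80), (57, 86), (61, 80), (80, 78), (81, 82), (78, 80), (1, 4)]
d6 272 [(81, 81), (57, 82), (49, 81), (55, 84), (66, 84), (65, 85), (79, 77), (79, 82)]
d6 280 [(80, 82), (78, 79), (64, 83), (51, 85), (51, 79), (83, 80), (77, 78), (66, 64)]
d6 288 [(74, 75), (82, 81), (78, 81), (83, 79), (81, 79), (82, 82), (69, 70), (33, 37)]
d6 296 [(42, 41), (65, 61), (85, 77), (76, 79), (80, 79), (76, 68), (39, 40), (-1, -4)]
[0.57223044 0.21835846 0.1327533 ]
```

View pics/crop6.png

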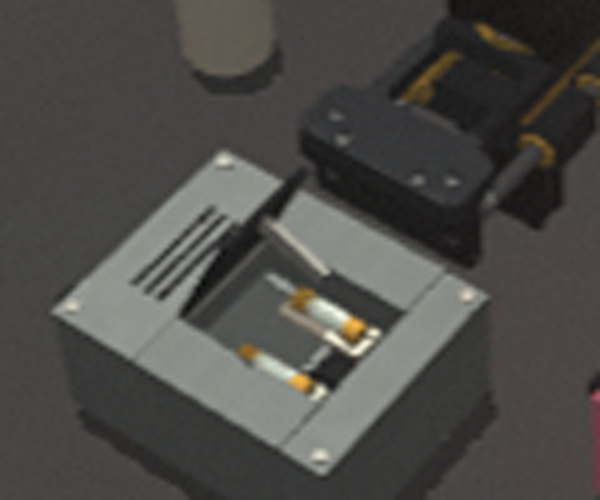

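The hatch stands open: its free edge measures about 155–159 mm high, and the fuses are visible inside in the side view. It has had over 1 s with no finger on it, so I hand in.

```bash
python3 -c "
from station import r
print(r.sense()['time_s'], r.finish_job())"
```

```text
the job is handed in; nothing more can be done
8.95 None
```

The press supply is switched off and the fuse box hatch is open; I handed the job in at about 9 s of the 48 s allowed. No verdict was reported.

- **Lever:** I pushed the white box's lever over with shut fingers until it met about 8 N at its stop. Afterwards the ball stood at about (0.530, -0.193, 0.134), which fits the fully-off lean.
- **Hatch:** I pressed the grey box's hatch once on its disc, to about 22 N against its stop, and lifted straight off. The depth image shows its free edge at about 155–159 mm, as expected. It stayed open about 2.5 s after I lifted off, with the arm well clear and the wrist force near zero.
- **Bystanders:** In the last scene picture the bottle, tape core, screwdriver and mug look unmoved. I checked this by eye only.

One measurement disagreed: the ball's starting position gave about 48 mm of lever travel instead of the expected 57 mm. I put this down to error in reading the starting position, because the stop force and the final lean both indicate off.

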